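Stand the measured wood sample in its stand

TASK

The rectangular wood sample on the black measuring stage has been measured. Lean it on the sloped rest with its rounded bark end raised and let go of it there; then take it again by the raised end and stand it upright, bark end up, fully down in the slot of the empty stand, not sticking out past the ends of the slot. Do not drop it, and leave the two samples already standing, the jar and the sanding block where they are.

Things in the scene. Friction and masses are not known exactly. Their poses are not given: they have to be found in the camera images.
- sample: the wood sample: a flat strip of pale wood 120 mm long (x), 40 mm wide (y), 14 mm thick (z), 45 g. Origin at its centre. +x points to the bark end, which is a half-round of 20 mm radius with a dark rim (the last 20 mm of the length); the other end is square. Full 40 mm width from x = -60 to +40 mm. It starts lying flat on the stage
- sample_bark (a point): the tip of the sample's rounded bark end, 60 mm along its +x
- sample_foot (a point): the middle of the sample's square end, 60 mm along its -x
- stage: the fixed measuring stage: black plate 130 x 190 mm (x, y), its top 50 mm above the table, on an aluminium rail that runs along y and sticks out 30 mm at both ends, 40 mm high, with a round knob on the +y end. Origin under its centre at table height
- rest: the fixed sloped rest: a bare aluminium plate 34 mm wide and 75 mm long that rises at 45 degrees towards the rest's +x, with a lip 11 mm high, square to the plate, along its lower edge, on a dark base 110 x 70 x 8 mm. A sample lies on the plate with its lower end on the lip, its raised end overhanging the plate by 45 mm. Origin at table height; y is level, across the slope
- rest_corner (a point): middle of the inner corner where the rest's plate meets its lip: 30 mm along the rest's -x and 22 mm above the table. The plate's surface rises from here along (+x, +z)
- stand: the empty stand, fixed: a dark wood block 64 mm (x) x 50 mm (y) x 34 mm high with an open-topped slot along its x, open at both ends, 17 mm wide and 28 mm deep. Origin under its centre at table height. Two more such stands hold samples; the three places are interchanged at random
- stand_slot (a point): centre of the slot's floor in the empty stand, 6 mm above the table
- other_a: a similar sample, 110 mm long, standing bark end up in another stand (leave alone). Origin at the middle of its lower end, z up, 40 mm wide along x
- other_b: a similar sample, 100 mm long, standing bark end up in the third stand (leave alone). Origin at the middle of its lower end, z up, 40 mm wide along x
- jar: a small glue jar, 48 mm across and 70 mm high (leave alone). Origin under its centre
- sander: a cork sanding block 60 x 100 x 30 mm (leave alone). Origin under its centre
Not all that is in view belongs to the job. What is shaped like the sample but blue or red is not meant.

How it is judged (in metres and radians):
On the way:
1. the sample leans on the sloped rest, bark end raised, released and still (contact force between the fingers and sample below 0.05 N and linear speed of sample below 0.03 m/s and contact force between sample and rest above 0.05 N and angle between sample's own x axis and vertical between 0.6 and 0.97 rad and distance between sample_foot and rest_corner below 0.03 m), for 0.3 s.
At the end, for the whole second after the job is handed in: The sample stands in the empty stand: bark end up, within 10 deg of upright, square end on the slot floor (4 mm) and within 14 mm of the slot's middle, width along the slot (14 deg); released, still. The other samples, jar and sanding block within 20 mm of their starts (contact force between the fingers and sample below 0.05 N and linear speed of sample below 0.03 m/s and angle between sample's own x axis and vertical below 0.17 rad and angle between the y axis of sample and the x axis of stand, either way round below 0.25 rad and x of sample_foot in the frame of stand_slot between -0.014 and 0.014 m and y of sample_foot in the frame of stand_slot between -0.006 and 0.006 m and z of sample_foot in the frame of stand_slot between -0.003 and 0.004 m and angular speed of sample below 0.2 rad/s and distance of each of other_a, other_b, jar, sander from where it was at the start of the episode below 0.02 m); the robot touches nothing.
It fails at once if the sample is dropped (falls free at over 0.8 m/s) (contact force between the fingers and sample below 0.01 N and linear speed of sample above 0.8 m/s).
It fails at once if another sample, the jar or the sanding block is pushed away by more than 30 mm (distance of any of other_a, other_b, jar, sander from where it was at the start of the episode above 0.03 m).
It fails at once if a neighbouring sample is tipped over by more than 20 degrees (angle between any of other_a, other_b's own z axis and vertical above 0.35 rad).
It also fails if it takes over 64 s, if anything falls off the work surface, if the arm or the gripper's body presses on something with over 40 N, if the wrist force passes 120 N, or if a joint passes its speed limit or range.

ROBOT

A 6-joint arm with a two-finger parallel gripper is mounted at the origin on the work surface. World frame = base frame: x ahead of the robot, y to its left, z up, the work surface at z = 0. Lengths are in m, angles in degrees, forces in N, time in s.
With the tool pointing down it reaches from about 0.3 to 0.75 m from the base axis. Payload 8.5 kg.
Tool frame: the origin (TCP) lies at the very end of the fingers, on their centre line; the grasp point (between the pads) lies 19 mm behind it; z points along the fingers, y is the direction in which the jaws open and shut (so a half turn about z gives the same grasp; the last joint's range is limited). The gripper opens to 85 mm and grips with 20 to 120 N. Pads are 22 mm wide; open, the fingers measure 114 mm over their backs; the gripper's body (76 mm by 85 mm) begins 54 mm behind the grasp point. The pads swing forward as they close: fully open they stand 13 mm farther back than shut.
Start: joints at [-86.878, 21.807, 74.336, -0, 83.858, -12.336], TCP at [0.147, -0.53, 0.231] pointing down, gripper open.
Joint ranges: [-178.18, 178.18], [-50.72, 133.34], [12.68, 142.11], [-81.47, 261.47], [9.98, 163.14], [-165.26, 165.26]. Speed limits (degrees/s): [136.94, 136.94, 180, 180, 180, 180].

INTERFACE

Orientations are given as a 3x3 rotation matrix whose columns are the frame's x, y, z axes.
In Python, from rig import env, vision, close_job, spotter gives the robot as it stands. The module is installed in compiled form; this text tells all that it offers.
- The arm moves only by the tool jog_arm, never from a script. Its argument "plan" is a list that holds one entry, the list of rows, each a list of 6 numbers: the shift along the tool's x, y, z in units of 40 mm (1.0 is 40 mm), then the turn, a rotation vector about the tool's x, y, z in units of 0.15 rad (1.0 is 0.15 rad). A call has 1 to 10 rows; each row shifts and turns the commanded pose from where the row before left it, along the tool's axes as they then stand; what a row does not reach is not made up. A row lasts 1/10 s, in which the tool goes at most 50 mm and 8.59 degrees, less where a joint would pass 70% of its speed; a pose out of reach is approached as far as the arm can. A call with a number of a shift or a turn outside -1 to 1 is refused whole. A call with a gripper value outside its range is refused whole. "grip" is the opening, from -1 (shut) to 1 (fully open), set as the call begins (left out, the last holds). The fingers move at their own pace and stop on an object; "squeeze" is the grip in N (left out, the last holds). Time passes only in rows, so rows that do not move let the fingers close. It gives the time, the measured TCP pose, the force and the opening at its end, in the units of the state.
- env.observe(): the state, without advancing time (a new reading comes with each control period).
- vision.get_image(name): name is "side" or "top"; returns (picture, depth): 480x640x3 uint8, red, green, blue; 480x640 float32, m along the optical axis (not along the pixel's ray), 0 where there is no reading.
- vision.camera_info(name): a dict with "fx", "fy", "cx", "cy" (pixels), "rvec" (rotation vector, rad) and "tvec" (3), from world to camera coordinates, as OpenCV has them. Camera axes: x right, y down, z forward; pixel columns grow to the right and rows downward; lengths in m; the calibration is good to about 2 mm. A picture is of the moment at which its call begins. camera_info takes no time and is no camera call.
- close_job(): hands the job in, once; it reports no verdict.
Trained networks look in the newest picture that a camera, given by its name, has taken for a name from the list of things; names that differ only in an ending like _2 or _b are one class to them, and where a whole thing is asked for, a point or a joint stands for the part that bears it (a point fixed in the world has none). Each returns a list of dicts, best first, with "score" (0 to 1); they miss things now and then, are a little off and sometimes report something else, mostly with a low value. They report only what shows in the picture. A call takes as long as a camera call. They do not tell look-alikes from the thing itself.
- spotter.trace(camera, query): "pixels" (480x640 bool, what is visible of it) and "rect" ([left, top, right, bottom] in pixels, round what is visible of it).
The state is a dict: "time_s": time; "q": joint angles; "qvel": joint speeds; "joint_efforts": joint torques, N m; "position": TCP position; "tool_rot": TCP orientation; "ft_force": force on the tool from outside, world axes, zero at the start; "wrist_torque": the same for the moment, N m; "grip_width": finger opening in m.
Only numpy, scipy, OpenCV 4.12 (cv2) and the standard library are available. Lean on these libraries where they do the work, as an engineer would, in place of code of your own. Each camera call takes 0.05 s, during which the arm holds its last target.

## Working session

There is one attempt and no reset: what is moved stays moved. The work goes in short steps, Python scripts to look and compute and a tool call to move; the robot and the scene stay as the last step left them, time stands still between calls to the robot, and variables do not carry over. Pictures are saved under pics/ and viewed, and the job is handed in when it is done.

Besides the shell and the picture viewer there is one more tool, called as name(argument=value, ...) on one line, values as JSON. jog_arm: Moves the arm, as the interface text tells. Its arguments: {"type":"object","properties":{"plan":{"type":"array"},"grip":{"type":"number"},"squeeze":{"type":"number"}},"required":["plan"]}

```bash
mkdir -p pics
cat > h.py <<'E'
import numpy as np, cv2
from rig import env, vision, close_job, spotter
def cam(n):
    i=vision.camera_info(n); K=np.array([[i['fx'],0,i['cx']],[0,i['fy'],i['cy']],[0,0,1]])
    R=cv2.Rodrigues(np.array(i['rvec'],float))[0]; return K,R,np.array(i['tvec'],float).reshape(3)
def cloud(n,depth):
    K,R,t=cam(n); v,u=np.mgrid[0:480,0:640]
    P=np.stack([(u-K[0,2])/K[0,0]*depth,(v-K[1,2])/K[1,1]*depth,depth],-1)
    W=(P-t)@R; W[depth<=0]=np.nan; return W
def proj(n,X):
    K,R,t=cam(n); c=np.atleast_2d(X)@R.T+t; p=c@K.T; return p[:,:2]/p[:,2:]
def save(n,im,s=1.25): cv2.imwrite('pics/'+n,cv2.resize(im[:,:,::-1],None,fx=s,fy=s,interpolation=cv2.INTER_AREA if s<1 else cv2.INTER_CUBIC))
E
python3 - <<'E'
from h import *
s=env.observe();print(s['time_s'],s['position'],s['grip_width'])
for n in ['side','top']:
    im,d=vision.get_image(n); save(n+'0.png',im); np.savez(n+'0.npz',im=im,d=d)
    K,R,t=cam(n); print(n,K[0,0],-R.T@t,R[2])
print(env.observe()['time_s'])
E
```

```text
0.0 [ 0.14657539 -0.52979338  0.23070359] 0.08548162485155862
side 492.6679029211232 [0.03427644 0.75179681 0.82469109] [ 0.45279269 -0.58161044 -0.6758018 ]
top 460.9859417759726 [0.49380028 0.09283889 1.05594303] [ 0.06223097  0.02048456 -0.99785154]
0.1
```

View pics/side0.png

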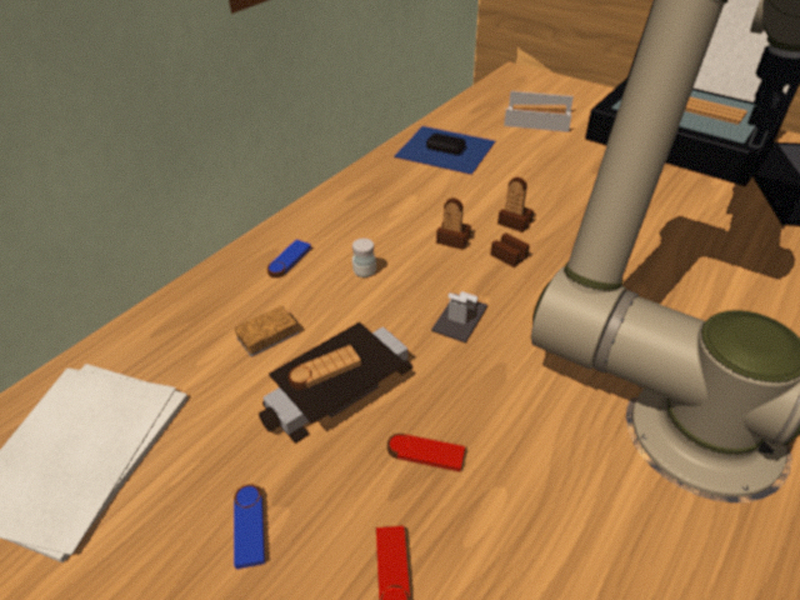

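View pics/top0.png

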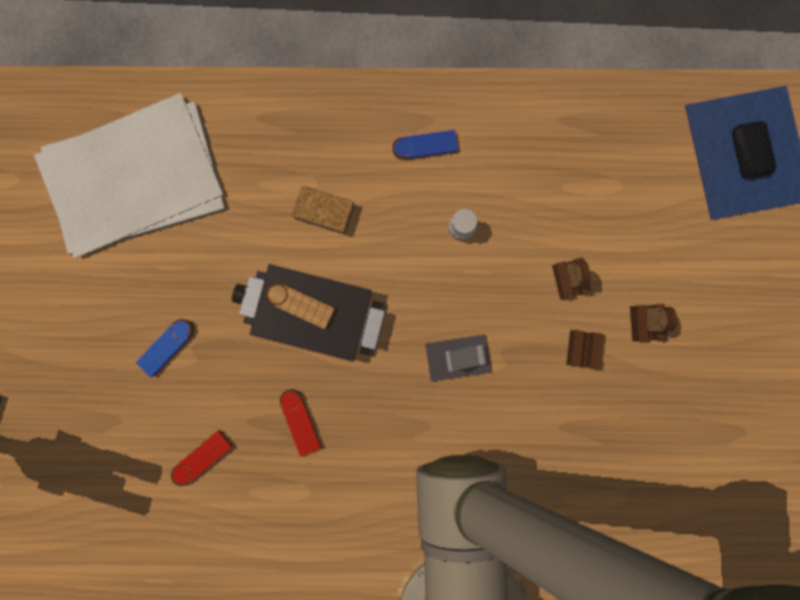

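The side view shows one pale strip on the black stage (side ≈(325,367), top ≈(300,306)), with its bark end at the +y/left side. The red strips (top (300,422), (202,458)) and blue strips (top (165,347), (427,145)) are decoys. The empty stand is at top (586,350), the rest at (460,358) and the jar at (463,225).

Run:
```python
from h import *
D={n:np.load(n+'0.npz') for n in ['side','top']}
im=D['top']['im']; C=cloud('top',D['top']['d'])
a=cv2.resize(im[200:300,180:320],None,fx=4,fy=4,interpolation=cv2.INTER_CUBIC)
b=cv2.resize(im[190:310,330:560],None,fx=3.4,fy=3.4,interpolation=cv2.INTER_CUBIC)
save('c_stage.png',a,1); save('c_right.png',b,1)
S=D['side']['im']; save('c_side.png',cv2.resize(S[130:280,330:440],None,fx=4,fy=4,interpolation=cv2.INTER_CUBIC),1)
for q in ['sample','stage','rest','stand','jar','sander']:
  for n in ['top','side']:
    Cn=cloud(n,D[n]['d'])
    for r in spotter.trace(n,q)[:4]:
        m=r['pixels'].astype(bool); W=Cn[m]; W=W[~np.isnan(W[:,0])]
        print(q,n,round(r['score'],2),np.round(r['rect']),m.sum(),'med',np.round(np.median(W,0),3),'z5-95',np.round(np.percentile(W[:,2],[5,50,95]),3))
        np.save(f'm_{q}_{n}_{int(r["rect"][0])}.npy',m)
# depth sanity table
print(np.nanmedian(C[330:350,150:200].reshape(-1,3),0))
```

```text
sample top 0.86 [136. 344. 185. 389.] 909 med [0.266 0.471 0.014] z5-95 [0.011 0.014 0.017]
sample top 0.83 [216. 225. 270. 262.] 969 med [0.543 0.289 0.064] z5-95 [0.061 0.064 0.067]
sample top 0.81 [106. 260. 158. 300.] 923 med [0.466 0.541 0.014] z5-95 [0.009 0.014 0.017]
sample top 0.73 [314. 105. 367. 126.] 893 med [0.842 0.075 0.014] z5-95 [0.008 0.014 0.017]
sample side 0.91 [216. 192. 251. 224.] 533 med [0.838 0.082 0.013] z5-95 [0.003 0.013 0.016]
sample side 0.81 [232. 281. 289. 313.] 1040 med [0.541 0.295 0.063] z5-95 [0.053 0.063 0.066]
sample side 0.8 [307. 348. 370. 379.] 1196 med [0.331 0.299 0.013] z5-95 [0.006 0.013 0.016]
sample side 0.62 [299. 420. 328. 479.] 1365 med [0.269 0.47  0.014] z5-95 [0.011 0.014 0.016]
stage top 0.96 [187. 211. 310. 292.] 5300 med [0.525 0.263 0.049] z5-95 [0.035 0.049 0.053]
stage top 0.38 [343. 268. 394. 306.] 1482 med [0.454 0.014 0.01 ] z5-95 [0.006 0.01  0.071]
stage side 0.77 [208. 258. 328. 356.] 4873 med [0.518 0.299 0.048] z5-95 [0.009 0.048 0.051]
rest side 0.55 [348. 236. 390. 276.] 1110 med [0.445 0.028 0.008] z5-95 [0.002 0.
[... 264 characters left out ...]
] z5-95 [0.005 0.026 0.035]
jar top 0.66 [358. 167. 381. 193.] 441 med [0.685 0.008 0.069] z5-95 [0.017 0.069 0.072]
jar top 0.46 [213. 226. 269. 263.] 958 med [0.542 0.29  0.064] z5-95 [0.061 0.064 0.067]
jar side 0.65 [284. 192. 302. 224.] 531 med [0.681 0.018 0.044] z5-95 [0.002 0.044 0.071]
jar side 0.43 [344. 232. 390. 274.] 1103 med [0.445 0.028 0.008] z5-95 [0.003 0.008 0.066]
sander top 0.82 [233. 150. 289. 189.] 1343 med [0.716 0.258 0.029] z5-95 [0.002 0.029 0.033]
sander top 0.26 [212. 226. 267. 264.] 979 med [0.543 0.29  0.064] z5-95 [0.061 0.064 0.067]
sander side 0.74 [186. 247. 240. 286.] 1184 med [0.708 0.267 0.028] z5-95 [0.004 0.028 0.031]
[0.32625794 0.44412647 0.00055783]
```

View pics/c_stage.png

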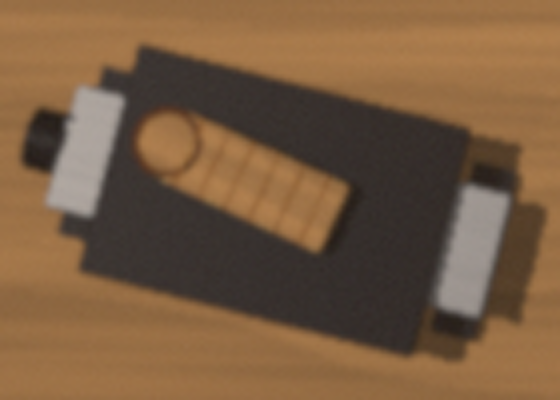

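View pics/c_right.png

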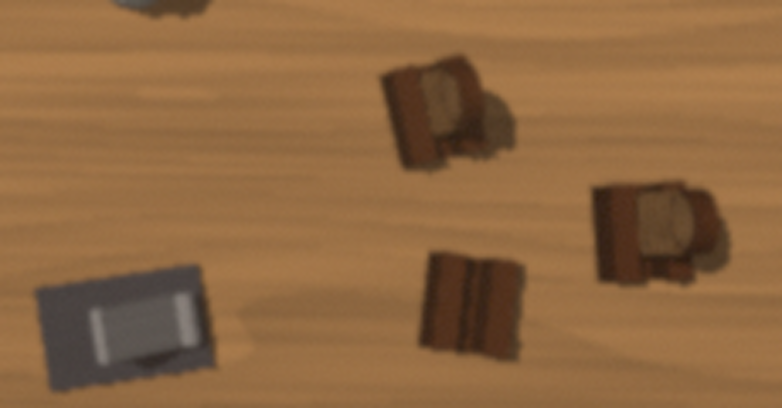

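View pics/c_side.png

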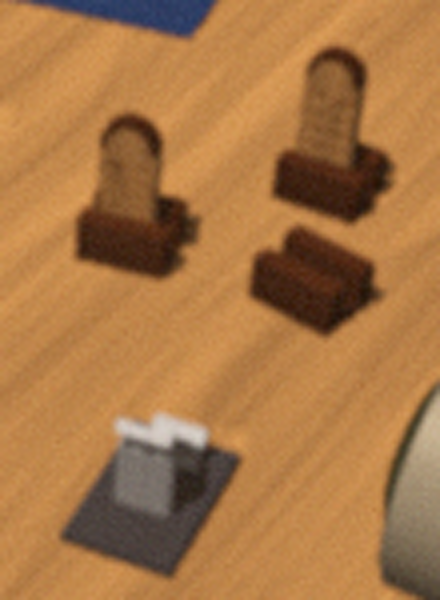

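Run:
```python
from h import *
np.set_printoptions(linewidth=220,suppress=True)
d=np.load('top0.npz'); C=cloud('top',d['d']); im=d['im']
print('rest z'); print((C[264:312:3,340:400:3,2]*1000).round())
print('stand z'); print((C[260:302:2,450:490:2,2]*1000).round())
def rect(m,zlo,zhi):
    P=C[m&(C[...,2]>zlo)&(C[...,2]<zhi)][:,:2].astype(np.float32); return cv2.minAreaRect(P),len(P)
def box(r0,r1,c0,c1):
    m=np.zeros((480,640),bool); m[r0:r1,c0:c1]=True; return m
hsv=cv2.cvtColor(im,cv2.COLOR_RGB2HSV)
print('sample',rect(box(222,268,206,272),.058,.072))
print('stand',rect(box(255,305,445,495),.024,.045))
print('restbase',rect(box(262,312,336,398),.004,.014))
print('restall',rect(box(262,312,336,398),.015,.1))
```

```text
rest z
[[ 1.  0. -1. -0. -1.  3. -1. -1.  1. -1.  4. -3.  2. -1. -0. -2.  1.  1.  2.  3.]
 [ 1.  1.  1. -0. -0. nan nan -2. -2.  2.  1. -4. -3.  1. -1.  2. -0. -2. -0. -3.]
 [-0. -3. -5. -0.  2. -0. -1.  3.  5.  2. -1.  5.  6. 12.  5.  8.  8.  2. -1.  5.]
 [-0.  1.  1.  4.  9.  7. 10.  8. 11.  8.  8.  9.  9.  9.  7.  8.  9. -2. -1.  2.]
 [ 6.  8.  7.  8.  8. 13.  5. nan 10.  8.  8. 10.  9.  9. 11.  7.  9. -2. -3. -3.]
 [-2. 12.  7.  9.  6.  7.  8.  7.  9.  7. 52. 42. 35. 27. 20. 28. 12. -0.  1.  0.]
 [-4.  8.  8.  9.  6.  9. 75. 70. 65. 58. 52. 42. 38. 29. 22. 26. 11.  1. -0. -2.]
 [ 1.  7.  8.  8.  6.  7. 69. 71. 66. 58. 57. 44. 36. 31. 22. 31. 25.  2.  0. -3.]
 [ 0. 10.  8.  8.  8.  6. 72. 75. 67. 59. 53. 46. 39. 33. 25. 25. 28.  8. -3.  1.]
 [ 3.  9.  5. 11.  8.  9. 71. 75. 66. 58. 51. 46. 38. 35. 28. 25. 28. 11. -0.  2.]
 [ 3. 10.  7.  9.  8.  4.  7. 77. 69. 59. 54. 47. 10. 10.  9.  7.  8.  8.  0.  1.]
 [ 0. -2. 11.  9. 10.  7.  7.  7.  5.  7.  9.  8.  8.  9.  6.  9. 11.  8. -2.  0.]
 [ 0.  5.  6.  6.  5.  7.  8.  7.  6.  8.  8. 13.  8.  6. -3. -1. -2. -0.  2. -2.]
 [ 2.  3.  8. 
[... 1783 characters left out ...]
 -3.  0. -1.  1. -0.  6. -0.  2. -1.]
 [-1.  2.  2.  1.  1.  0.  1. -3. -2.  0.  2. -3.  2. -1. -2. -0. -3.  2. -2.  2.]
 [-1.  4.  1. -0.  1. -3. -0. -3. -1.  0.  2. -0.  5. -0.  2.  2. -0.  0. -1. -1.]]
sample (((0.5439695715904236, 0.29180291295051575), (0.11891044676303864, 0.04003073275089264), 66.22996520996094), 986)
stand (((0.47243383526802063, -0.21284818649291992), (0.05173918977379799, 0.06404925882816315), 83.27786254882812), 499)
restbase (((0.45295608043670654, 0.010953836143016815), (0.14162635803222656, 0.10519914329051971), 83.85774993896484), 1037)
restall (((0.4555712342262268, -0.00026911869645118713), (0.034103527665138245, 0.07063295692205429), 9.596631050109863), 494)
```

Run:
```python
from h import *
np.set_printoptions(linewidth=220,suppress=True)
def box(r0,r1,c0,c1):
    m=np.zeros((480,640),bool); m[r0:r1,c0:c1]=True; return m
def clean(m,k=3):
    m=cv2.morphologyEx(m.astype(np.uint8),cv2.MORPH_OPEN,np.ones((k,k)));
    n,l,st,_=cv2.connectedComponentsWithStats(m); return l==1+np.argmax(st[1:,4])
from scipy.optimize import minimize
def fitrect(P,L,W,init):
    # soft inside count: minimize points outside a LxW rect, using distance function
    def f(p):
        c,s=np.cos(p[2]),np.sin(p[2]);Q=P-p[:2];u=Q@[c,s];v=Q@[-s,c]
        return np.sum(np.clip(abs(u)-L/2,0,None)**2+np.clip(abs(v)-W/2,0,None)**2)*1e6
    r=minimize(f,init,method='Nelder-Mead',options=dict(initial_simplex=np.array(init)+np.array([[0,0,0],[.004,0,0],[0,.004,0],[0,0,.08]]),xatol=1e-5,fatol=1e-4));return r.x,r.fun
for n,bx in [('top',dict(s=(215,275,200,280),st=(255,305,445,495),r=(258,316,330,402),o=(0,0,0,0))),('side',dict(s=(265,330,215,305),st=(180,220,385,430),r=(228,280,340,395)))]:
    d=np.load(n+'0.npz'); C=cloud(n,d['d']); z=cv2.medianBlur(np.nan_to_num(C[...,2]).astype(np.float32),3); im=d['im'].astype(int)
    z=C[...,2]
    dark=im.sum(2)
    def pts(b,lo,hi,k=2): 
        m=clean(box(*bx[b])&(z>lo)&(z<hi),k); m2=cv2.dilate(m.astype(np.uint8),np.ones((3,3)))>0
        m=m2&box(*bx[b])&(z>lo)&(z<hi); return C[m]
    S=pts('s',.056,.075); r=cv2.minAreaRect(S[:,:2].astype(np.float32)); print(n,'sample',r,len(S),np.median(S[:,2]))
    c=S[:,:2].mean(0); w,v=np.linalg.eigh(np.cov((S[:,:2]-c).T)); print('  pca',c,np.degrees(np.arctan2(v[1,1],v[0,1])))
    T=pts('st',.027,.043); r=cv2.minAreaRect(T[:,:2].astype(np.float32)); print('  stand',r,len(T),fitrect(T[:,:2],.064,.05,[.47,-.212,1.45]))
    # slot split
    B=pts('r',.0045,.0125); print('  base',cv2.minAreaRect(B[:,:2].astype(np.float32)),len(B),fitrect(B[:,:2],.110,.07,[.453,.011,1.7]))
    A=pts('r',.016,.09); 
    print('  plate rect',cv2.minAreaRect(A[:,:2].astype(np.float32)),len(A), A.min(0),A.max(0))
    # plane fit RANSAC-ish
    P=A[(A[:,2]>.03)]
    if n=='top':
      for _ in range(6):
        G=np.c_[P[:,:2],np.ones(len(P))]; k=np.linalg.lstsq(G,P[:,2],rcond=None)[0]; e=P[:,2]-G@k; P=P[abs(e)<max(2.0*e.std(),.003)]
      print('  plane',k,len(P),'slope',np.degrees(np.arctan(np.hypot(*k[:2]))),'dir',np.degrees(np.arctan2(k[1],k[0])))
      print('   at z=.022 line: n=',k[:2]/np.hypot(*k[:2]),'off',(0.022-k[2])/np.hypot(*k[:2]),'lateral mean',P.mean(0))
```

```text
top sample ((0.5439695715904236, 0.29180291295051575), (0.11891044676303864, 0.04003073275089264), 66.22996520996094) 988 0.06412406651275182
  pca [0.54319756 0.28983217] 66.27914199804393
  stand ((0.47061580419540405, -0.22938407957553864), (0.017899559810757637, 0.0637030377984047), 82.45225524902344) 244 (array([ 0.47187322, -0.22977669,  2.44886008]), np.float64(0.0))
  base ((0.453631192445755, 0.01068136841058731), (0.07464520633220673, 0.11299405992031097), 12.502424240112305) 945 (array([0.45333089, 0.01062416, 1.75586346]), np.float64(22.449047395244513))
  plate rect ((0.4555712342262268, -0.00026911869645118713), (0.034103527665138245, 0.07063295692205429), 9.596631050109863) 493 [ 0.43320659 -0.03763286  0.01881463] [0.47551309 0.03595733 0.07817243]
  plane [-0.17784107  0.96867559  0.12673693] 305 slope 44.56312781799687 dir 100.40319488425764
   at z=.022 line: n= [-0.18057399  0.9835614 ] off -0.10634644205860122 lateral mean [0.45437635 0.00821589 0.05388869]
side sample ((0.5435130596160889, 0.293133020401001), (0.11979255825281143, 0.04452654719352722), 67.10724639892578) 931 0.06315952146103407
  pca [0.54183694 0.29354628] 66.24443547759073
  stand ((0.47513097524642944, -0.19545865058898926), (0.020665878430008888, 0.06556389480829239), 81.595947265625) 135 (array([ 0.47323874, -0.19471875,  0.38181337]), np.float64(0.0))
  base ((0.45353052020072937, 0.01201571524143219), (0.07130149006843567, 0.11303391307592392), 8.96635913848877) 620 (array([0.45346266, 0.01256879, 1.74002709]), np.float64(10.707205035820985))
  plate rect ((0.45587605237960815, -0.0012416839599609375), (0.035952430218458176, 0.07227645069360733), 9.405887603759766) 354 [ 0.43335925 -0.03944957  0.0160374 ] [0.47833074 0.03637504 0.07608244]
```

```bash
cat >> h.py <<'E'
from scipy.spatial.transform import Rotation as Ro
def delta(p,R):
    s=env.observe(); R0=np.array(s['tool_rot']); p0=np.array(s['position'])
    sh=R0.T@(np.array(p)-p0)/.04; rv=Ro.from_matrix(R0.T@R).as_rotvec()/.15
    print('t',round(s['time_s'],2),'pos',np.round(p0,4),'shift units',np.round(sh,2),'turn units',np.round(rv,2),'after-turn shift',np.round(R.T@(np.array(p)-p0)/.04,2),'w',round(s['grip_width'],4),'F',np.round(s['ft_force'],1))
def axes(z,y):
    z=np.array(z,float);z/=np.linalg.norm(z);y=np.array(y,float);y-=z*(y@z);y/=np.linalg.norm(y);return np.c_[np.cross(y,z),y,z]
def u(a): a=np.radians(a); return np.array([np.cos(a),np.sin(a),0])
Z=np.array([0,0,1.])
SC=np.array([.5437,.2925,.057]); SA=66.25
RA=100.2; n=u(RA); t=u(RA-90); CORN=np.array([.459,-.0225,.022])
ST=np.array([.4725,-.2126,.006]); STA=-7.5
E
python3 - <<'E'
from h import *
s=env.observe(); print(np.round(s['tool_rot'],3),s['q'])
for a in (SA-90,SA+90):
  print(a); delta([.5437,.2925,.16],axes(-Z,u(a)))
E
```

```text
[[ 0.964  0.267  0.   ]
 [ 0.267 -0.964 -0.   ]
 [ 0.     0.    -1.   ]] [-8.68753971e+01  2.18042937e+01  7.43354132e+01  1.21345553e-03
  8.38568375e+01 -1.23350362e+01]
-23.75
t 0.7 pos [ 0.1466 -0.5301  0.2313] shift units [ 15.05 -17.17   1.78] turn units [ 0.    0.   -5.91] after-turn shift [22.82  0.8   1.78] w 0.085 F [ 0.2 -0.1  0.6]
156.25
t 0.7 pos [ 0.1466 -0.5301  0.2313] shift units [ 15.05 -17.17   1.78] turn units [ 0.   -0.   15.03] after-turn shift [-22.82  -0.8    1.78] w 0.085 F [ 0.2 -0.1  0.6]
```

jog_arm(plan=[[[0,0,0,0,0,-0.985],[0,0,0,0,0,-0.985],[0,0,0,0,0,-0.985],[0,0,0,0,0,-0.985],[0,0,0,0,0,-0.985],[0,0,0,0,0,-0.985],[1,0.04,0,0,0,0],[1,0.04,0,0,0,0],[1,0.04,0,0,0,0],[1,0.04,0,0,0,0]]], grip=1, squeeze=40)

```text
time_s: 1.7
position: [0.2173, -0.3848, 0.2314]
tool_rot: [[0.403, 0.915, 0.0], [0.915, -0.403, -0.0], [-0.0, 0.0, -1.0]]
ft_force: [0.8, -0.7, 1.1]
grip_width: 0.0854
```

jog_arm(plan=[[[1,0.04,0,0,0,0],[1,0.04,0,0,0,0],[1,0.04,0,0,0,0],[1,0.04,0,0,0,0],[1,0.04,0,0,0,0],[1,0.04,0,0,0,0],[1,0.04,0,0,0,0],[1,0.04,0,0,0,0],[1,0.04,0,0,0,0],[1,0.04,0,0,0,0]]])

```text
time_s: 2.7
position: [0.3931, -0.0249, 0.2316]
tool_rot: [[0.403, 0.915, 0.001], [0.915, -0.403, -0.0], [0.0, 0.001, -1.0]]
ft_force: [0.9, 0.1, 0.2]
grip_width: 0.0854
```

jog_arm(plan=[[[1,0.03,0,0,0,0],[1,0.03,0,0,0,0],[1,0.03,0,0,0,0],[1,0.03,0,0,0,0],[1,0.03,0,0,0,0],[1,0.03,0,0,0,0],[1,0.03,0,0,0,0],[1,0.03,0,0,0,0],[0.8,0,0,0,0,0],[0,0,0,0,0,0]]])

```text
time_s: 3.7
position: [0.5437, 0.2947, 0.2303]
tool_rot: [[0.4, 0.917, -0.0], [0.917, -0.4, 0.0], [0.0, -0.001, -1.0]]
ft_force: [-1.0, -0.2, -0.4]
grip_width: 0.0856
```

Run:
```python
from h import *
delta([.5437,.2925,.052],axes(-Z,u(SA-90))); print(env.observe()['q'])
im,d=vision.get_image('top'); save('top1.png',im)
```

```text
t 3.7 pos [0.5437 0.2947 0.2303] shift units [-0.05  0.02  4.46] turn units [-0.   -0.    0.02] after-turn shift [-0.05  0.02  4.46] w 0.0856 F [-1.  -0.2 -0.4]
[1.74928999e+01 2.88791395e+01 6.26960462e+01 3.24026018e-02
 8.84421590e+01 4.10655888e+01]
```

jog_arm(plan=[[[0,0,1,0,0,0],[0,0,1,0,0,0],[0,0,0.8,0,0,0],[0,0,0.6,0,0,0],[0,0,0.5,0,0,0],[0,0,0.3,0,0,0],[0,0,0.2,0,0,0],[0,0,0,0,0,0]]])

```text
time_s: 4.55
position: [0.543, 0.2914, 0.055]
tool_rot: [[0.403, 0.915, -0.001], [0.915, -0.403, -0.0], [-0.001, -0.001, -1.0]]
ft_force: [0.2, -0.6, -0.3]
grip_width: 0.0855
```

Run:
```python
from h import *
delta([.5437,.2925,.052],axes(-Z,u(SA-90)))
im,d=vision.get_image('side'); save('side2.png',im[220:380,170:350],4)
```

```text
t 4.55 pos [0.543  0.2914 0.055 ] shift units [0.03 0.   0.08] turn units [-0.  0. -0.] after-turn shift [0.03 0.   0.08] w 0.0855 F [ 0.2 -0.6 -0.3]
```

View pics/side2.png

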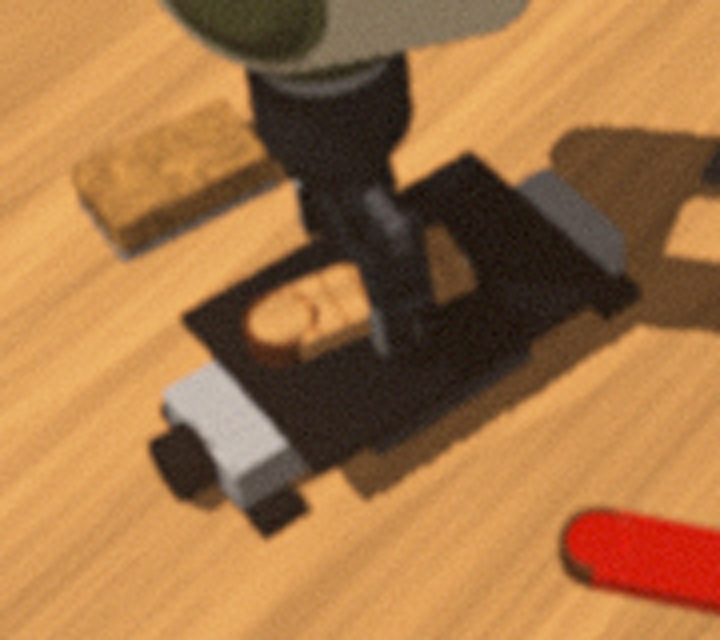

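The open fingers straddle the sample near its middle (crop ≈(390,280)). The bark end is free on the left at (270,320).

jog_arm(plan=[[[0,0,0.1,0,0,0],[0,0,0,0,0,0],[0,0,0,0,0,0],[0,0,0,0,0,0],[0,0,0,0,0,0],[0,0,0,0,0,0],[0,0,0,0,0,0],[0,0,0,0,0,0]]], grip=-1, squeeze=40)

```text
time_s: 5.4
position: [0.5435, 0.2919, 0.052]
tool_rot: [[0.403, 0.915, 0.001], [0.915, -0.403, 0.0], [0.001, 0.001, -1.0]]
ft_force: [-0.8, 0.3, 5.1]
grip_width: 0.0393
```

jog_arm(plan=[[[0,0,-0.3,0,0,0],[0,0,-0.5,0,0,0],[0,0,-1,0,0,0],[0,0,-1,0,0,0],[0,0,-0.7,0,0,0],[0,0,0,0,0,0]]])

```text
time_s: 6.0
position: [0.5444, 0.2923, 0.1963]
tool_rot: [[0.403, 0.915, 0.008], [0.915, -0.403, 0.002], [0.005, 0.006, -1.0]]
ft_force: [0.3, -0.9, -0.4]
grip_width: 0.0388
```

Run:
```python
from h import *
R=axes(n-Z,t)
foot=CORN+ (n+Z)/2**.5*.003+(-n+Z)/2**.5*.007
c=foot+(n+Z)/2**.5*.060
print(c)
delta(c,R)
delta(c,axes(-Z,t))
im,d=vision.get_image('side'); save('side3.png',im[150:380,170:400],3)
im,d=vision.get_image('top'); save('top3.png',im[150:330,170:400],3)
```

```text
[0.4519878  0.01647216 0.07149747]
t 6.0 pos [0.5444 0.2923 0.1963] shift units [-7.26  0.64  3.08] turn units [ 1.6   5.06 -3.72] after-turn shift [-6.71 -3.5  -2.3 ] w 0.0388 F [ 0.3 -0.9 -0.4]
t 6.0 pos [0.5444 0.2923 0.1963] shift units [-7.26  0.64  3.08] turn units [ 0.05 -0.02 -3.95] after-turn shift [-6.38 -3.5   3.12] w 0.0388 F [ 0.3 -0.9 -0.4]
```

View pics/side3.png

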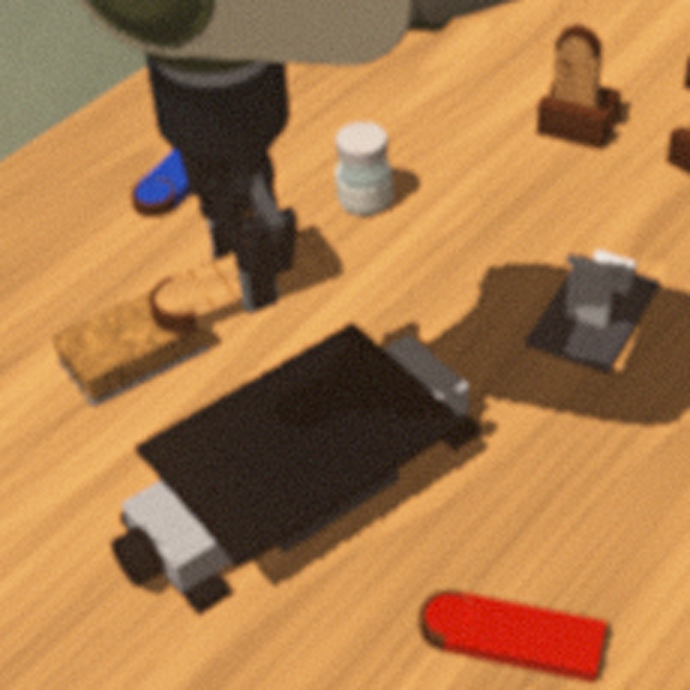

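jog_arm(plan=[[[0,0,0,0,0,-0.79],[0,0,0,0,0,-0.79],[0,0,0,0,0,-0.79],[0,0,0,0,0,-0.79],[0,0,0,0,0,-0.79],[0,0,0,0,0.75,0],[0,0,0,0,0.75,0],[0,0,0,0,0.75,0],[0,0,0,0,0.75,0]]])

```text
time_s: 7.0
position: [0.5427, 0.2917, 0.1903]
tool_rot: [[-0.158, 0.984, -0.079], [0.884, 0.177, 0.432], [0.439, -0.002, -0.898]]
ft_force: [-0.1, 0.3, -1.2]
grip_width: 0.0386
```

jog_arm(plan=[[[0,0,0,0,0.75,0],[0,0,0,0,0.75,0],[0,0,0,0,0.74,0],[0,0,0,0,0,0]]])

```text
time_s: 7.4
position: [0.5429, 0.2902, 0.1884]
tool_rot: [[-0.118, 0.985, -0.128], [0.696, 0.174, 0.697], [0.709, -0.007, -0.705]]
ft_force: [-0.3, -0.2, -0.3]
grip_width: 0.039
```

Run:
```python
from h import *
R=axes(n-Z,t)
foot=CORN+ (n+Z)/2**.5*.003+(-n+Z)/2**.5*.007
c=foot+(n+Z)/2**.5*.060+R[:,2]*.005
print(env.observe()['q'])
delta(c,R); delta(c-R[:,2]*.04,R)
```

```text
[ -0.68201078  31.53228405  78.68208506  44.44414165  83.35268554
 -21.46289256]
t 7.4 pos [0.5429 0.2902 0.1884] shift units [-6.56 -3.41 -2.29] turn units [-0.02 -0.02 -0.05] after-turn shift [-6.54 -3.45 -2.29] w 0.039 F [-0.3 -0.2 -0.3]
t 7.4 pos [0.5429 0.2902 0.1884] shift units [-6.56 -3.41 -3.29] turn units [-0.02 -0.02 -0.05] after-turn shift [-6.54 -3.45 -3.29] w 0.039 F [-0.3 -0.2 -0.3]
```

jog_arm(plan=[[[0,-0.35,-1,0,0,0],[0,-0.35,-1,0,0,0],[0,-0.35,-1,0,0,0],[-0.8,-0.4,-0.3,0,0,-0.05],[-0.8,-0.4,0,0,0,0],[-0.8,-0.4,0,0,0,0],[-0.8,-0.4,0,0,0,0],[-0.8,-0.4,0,0,0,0],[-0.8,-0.4,0,0,0,0]]])

```text
time_s: 8.3
position: [0.4483, 0.041, 0.1472]
tool_rot: [[-0.133, 0.983, -0.127], [0.696, 0.184, 0.694], [0.705, 0.003, -0.709]]
ft_force: [-0.1, 0.3, -1.1]
grip_width: 0.0387
```

jog_arm(plan=[[[-0.8,0,0,0,0,0],[-0.8,0,0,0,0,0],[0,0,0,0,0,0],[0,0,0,0,0,0]]])

```text
time_s: 8.7
position: [0.4575, -0.0024, 0.1029]
tool_rot: [[-0.132, 0.983, -0.127], [0.695, 0.183, 0.695], [0.707, 0.003, -0.707]]
ft_force: [0.6, 0.6, -0.5]
grip_width: 0.0386
```

Run:
```python
from h import *
R=axes(n-Z,t)
foot=CORN+ (n+Z)/2**.5*.003+(-n+Z)/2**.5*.007
c=foot+(n+Z)/2**.5*.060+R[:,2]*.005
print(env.observe()['q'])
delta(c,R); delta(c-R[:,2]*.04,R)
im,d=vision.get_image('side'); save('side4.png',im[150:320,270:450],4)
im,d=vision.get_image('top'); save('top4.png',im[200:350,270:450],4)
```

```text
[-33.30596776  33.10213817  94.32243241  30.79529374  87.57806264
 -55.16447528]
t 8.7 pos [ 0.4575 -0.0024  0.1029] shift units [-0.21 -0.05  1.03] turn units [-0.01  0.    0.04] after-turn shift [-0.21 -0.05  1.03] w 0.0386 F [ 0.6  0.6 -0.5]
t 8.7 pos [ 0.4575 -0.0024  0.1029] shift units [-0.21 -0.05  0.03] turn units [-0.01  0.    0.04] after-turn shift [-0.21 -0.05  0.03] w 0.0386 F [ 0.6  0.6 -0.5]
```

View pics/side4.png

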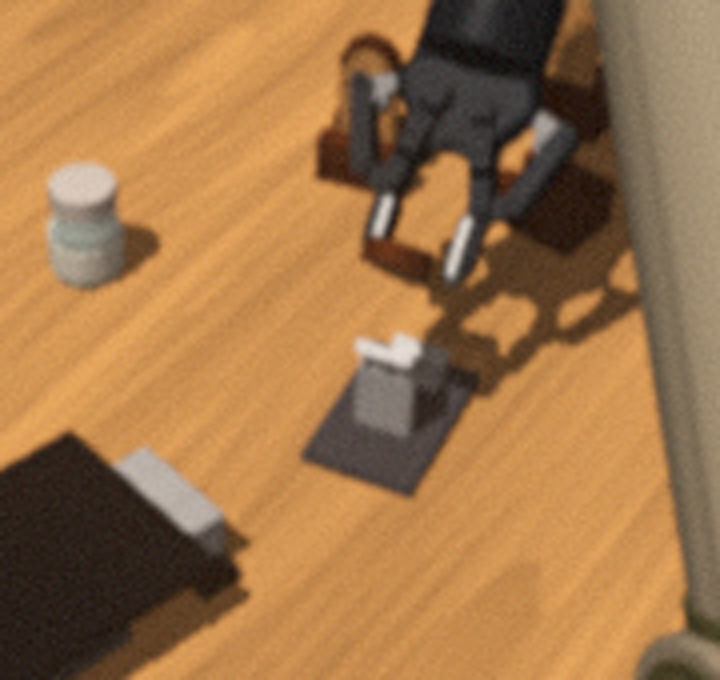

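View pics/top4.png

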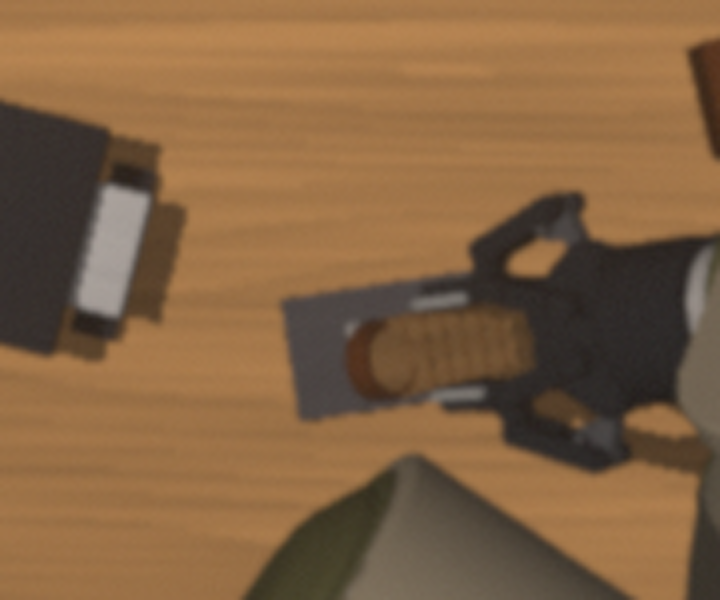

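jog_arm(plan=[[[-0.1,-0.05,0.3,0,0,0.04],[0,0,0.3,0,0,0],[0,0,0.2,0,0,0],[0,0,0.1,0,0,0],[0,0,0,0,0,0]]])

```text
time_s: 9.3
position: [0.4515, 0.0198, 0.0748]
tool_rot: [[-0.127, 0.984, -0.126], [0.695, 0.179, 0.696], [0.708, 0.001, -0.707]]
ft_force: [-0.6, 0.4, -0.4]
grip_width: 0.0391
```

Run:
```python
from h import *
R=axes(n-Z,t)
foot=CORN+ (n+Z)/2**.5*.003+(-n+Z)/2**.5*.007
c=foot+(n+Z)/2**.5*.060+R[:,2]*.005
delta(c,R)
im,d=vision.get_image('top'); save('top5.png',im[220:320,320:440],6)
C=cloud('top',d); 
np.set_printoptions(linewidth=220,suppress=True); print((C[266:306:3,340:410:3,2]*1000).round())
```

```text
t 9.3 pos [0.4515 0.0198 0.0748] shift units [-0.12 -0.    0.12] turn units [-0.01 -0.01  0.01] after-turn shift [-0.12 -0.    0.12] w 0.0391 F [-0.6  0.4 -0.4]
[[ -0.  -1.  -3.  -0.   1.   1.   3.   1.  nan  -2.  -2.   1. 124. 125. 128. 108.   3.   4.   2.  -2. 159. 166. 168. 175.]
 [ -0.   4.  -1.  -2.   0.   0.   2.  -0.   0.  -3.   3.  -3. 110. 117. 115.   8.   7.  -1.  -4. 157. 159. 163. 166. 189.]
 [ -1.  -1.   1.  -1.   1.   3.   9.   5.  11.   8.   9.  12. 118. 117. 110. 107. 110. 113. 149. 151. 155. 163. 186. 192.]
 [ 10.  12.   7.   7.   9.  10.   7.   8.  91.  93. 103. 104. 117. 121. 127. 139. 143. 148. 148. 154. 158. 164. 193. 198.]
 [ -0.   5.   9.   5.   6.   8.   8.  85.  94.  98. 102. 110. 104. 118. 129. 138. 140. 147. 155. 160. 163. 162. 195. 199.]
 [ -1.   8.   9.   9.  11.   6.  91.  96.  93.  84.  81.  70.  64.  60.  50.  44. 135. 146. 155. 161. 162. 160. 196. 200.]
 [  1.  11.   5. 114. 120. 110. 106. 100.  92.  85.  84.  75.  64.  56.  50.  46.   7. 139. 146. 152. 154. 160. 197. 204.]
 [  1.   9. 118. 126. 120. 114. 105. 102.  91.  86.  82.  76.  64.  63.  56.  47.  26. 139. 146. 149. 154. 158. 195. 201.]
 [ -2.   5. 120. 126. 121. 114. 108. 104.  95.  89.  83.  73.  68.  60.  57.  47.  28. 136. 143. 146. 159. 158. 193. 199.]
 [  1.   9. 122. 127. 124. 113. 110. 104.  96.  89.  82.  77.  68.  63.  57.  48.   9. 136. 148. 155. 161. 160. 163. 194.]
 [ -0.  -4. 118. 122. 124. 115. 109. 103.  96.  91.  85.  81.  69.  61.  11.  10. 138. 141. 148. 157. 160. 157. 161. 192.]
 [  2.  -1.   7. 117. 126. 118. 112. 109.  97.  91.  94. 101. 108. 115. 119. 123. 138. 140. 141. 143. 150. 156. 158. 164.]
 [ -1.   1.  10.   9.   9.   9.   7.   7.   8. 572.  90.  95. 100. 114. 118. 125. 111.  -0.  -1.   2. 149. 156. 161. 165.]
 [  0.   0.   5.   3.  -2.  -2.  -4.  -2. 575. 588. 585. 580.   1.  -2. 112. 119. 115.   0.   2.  -0.  -0.   2. 154. 162.]]
```

View pics/top5.png

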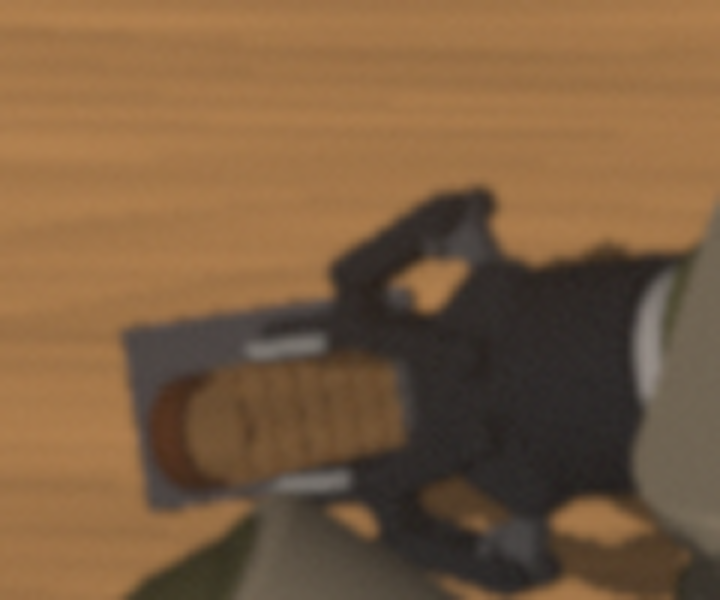

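jog_arm(plan=[[[-0.05,0,0.05,0,0,0],[0,0,0.03,0,0,0],[0,0,0,0,0,0]]])

```text
time_s: 9.65
position: [0.4516, 0.02, 0.071]
tool_rot: [[-0.126, 0.984, -0.125], [0.695, 0.178, 0.696], [0.708, 0.001, -0.707]]
ft_force: [0.3, 0.4, -1.1]
grip_width: 0.039
```

Run:
```python
from h import *
R=axes(n-Z,t)
foot=CORN+ (n+Z)/2**.5*.003+(-n+Z)/2**.5*.007
c=foot+(n+Z)/2**.5*.060+R[:,2]*.005
delta(c,R)
im,d=vision.get_image('top'); C=cloud('top',d)
P=C[283:294,352:384].reshape(-1,3); P=P[(P[:,2]>.055)&(P[:,2]<.12)]
for _ in range(6):
    G=np.c_[P[:,:2],np.ones(len(P))]; k=np.linalg.lstsq(G,P[:,2],rcond=None)[0]; e=P[:,2]-G@k; P=P[abs(e)<max(2*e.std(),.003)]
print(k,len(P),np.degrees(np.arctan(np.hypot(*k[:2]))),np.degrees(np.arctan2(k[1],k[0])))
m=P.mean(0); print('gap perp', (m[2]-np.dot([-0.1778,.96868,.12674],[m[0],m[1],1]))/2**.5-.014)
```

```text
t 9.65 pos [0.4516 0.02   0.071 ] shift units [-0.05 -0.01  0.05] turn units [ 0.   -0.    0.01] after-turn shift [-0.05 -0.01  0.06] w 0.039 F [ 0.3  0.4 -1.1]
[-0.17165862  0.98698772  0.14608751] 284 45.0516369717594 99.86629070470813
gap perp 0.0018785968486672317
```

jog_arm(plan=[[[0,0,0.04,0,0,0],[-0.05,0,0,0,0,0],[0,0,0,0,0,0]]])

```text
time_s: 10.0
position: [0.4517, 0.0196, 0.0684]
tool_rot: [[-0.127, 0.984, -0.125], [0.695, 0.178, 0.696], [0.707, 0.001, -0.707]]
ft_force: [-0.7, -0.6, 0.1]
grip_width: 0.0386
```

jog_arm(plan=[[[-0.05,0,0.02,0,0,0],[0,0,0,0,0,0]]])

```text
time_s: 10.2
position: [0.4521, 0.0188, 0.0674]
tool_rot: [[-0.127, 0.984, -0.124], [0.694, 0.178, 0.697], [0.708, 0.002, -0.706]]
ft_force: [-0.4, -3.3, 11.2]
grip_width: 0.0387
```

jog_arm(plan=[[[0,0,0,0,0,0],[0,0,0,0,0,0],[0,0,0,0,0,0],[0,0,0,0,0,0],[0,0,0,0,0,0]]], grip=0.7)

```text
time_s: 10.7
position: [0.4517, 0.019, 0.0665]
tool_rot: [[-0.126, 0.984, -0.125], [0.695, 0.178, 0.696], [0.708, 0.001, -0.707]]
ft_force: [0.9, -0.6, 0.3]
grip_width: 0.0724
```

Run:
```python
from h import *
s=env.observe(); print(s['time_s'],s['grip_width'],s['ft_force'])
im,d=vision.get_image('top'); save('top6.png',im[220:320,320:440],6)
```

```text
10.7 0.07239261814183519 [ 0.88717508 -0.60015049  0.2685684 ]
```

View pics/top6.png

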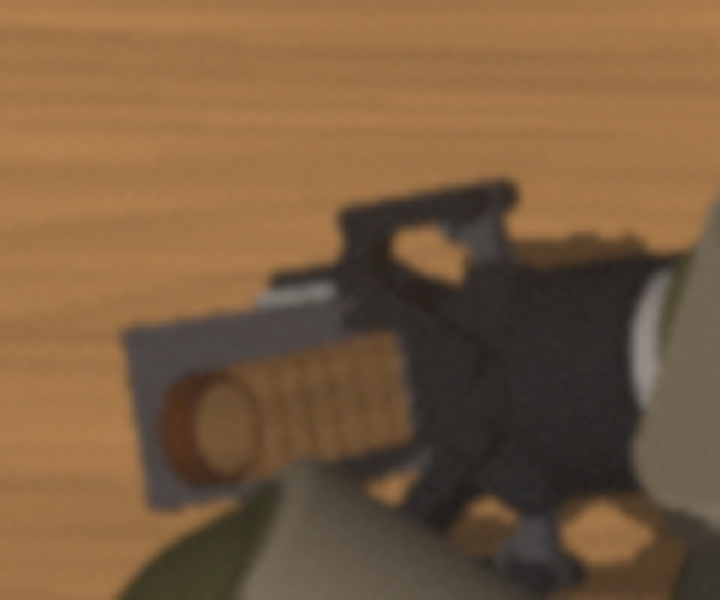

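jog_arm(plan=[[[0,0,-0.3,0,0,0],[0,0,-0.6,0,0,0],[0,0,-1,0,0,0],[0,0,-1,0,0,0],[0,0,-1,0,0,0],[0.7,0,-0.7,0,0,0],[0.7,0,-0.7,0,0,0],[0.7,0,-0.3,0,0,0],[0,0,0,0,-0.75,0],[0,0,0,0,-0.75,0]]])

```text
time_s: 11.75
position: [0.4691, -0.0797, 0.2854]
tool_rot: [[-0.151, 0.984, -0.092], [0.836, 0.177, 0.519], [0.527, 0.002, -0.85]]
ft_force: [0.5, 0.5, 0.3]
grip_width: 0.0724
```

Run:
```python
from h import *
s=env.observe(); print(s['q'])
delta([.45,.06,.26],axes(-Z,t))
for nm in ['top','side']:
    im,d=vision.get_image(nm); save(nm+'7.png',im,1.25); np.savez(nm+'7.npz',im=im,d=d)
```

```text
[-36.05325416  19.86840795  74.76330735  22.62412938 108.03798812
 -43.54514074]
t 11.75 pos [ 0.4691 -0.0797  0.2854] shift units [2.66 0.15 2.4 ] turn units [ 0.01 -3.7   0.  ] after-turn shift [3.52 0.15 0.64] w 0.0724 F [0.5 0.5 0.3]
```

View pics/side7.png

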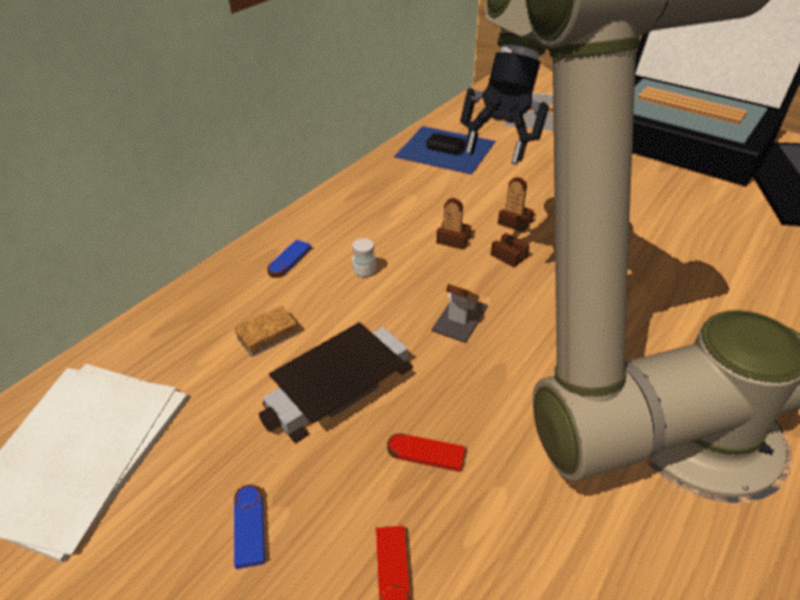

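View pics/top7.png

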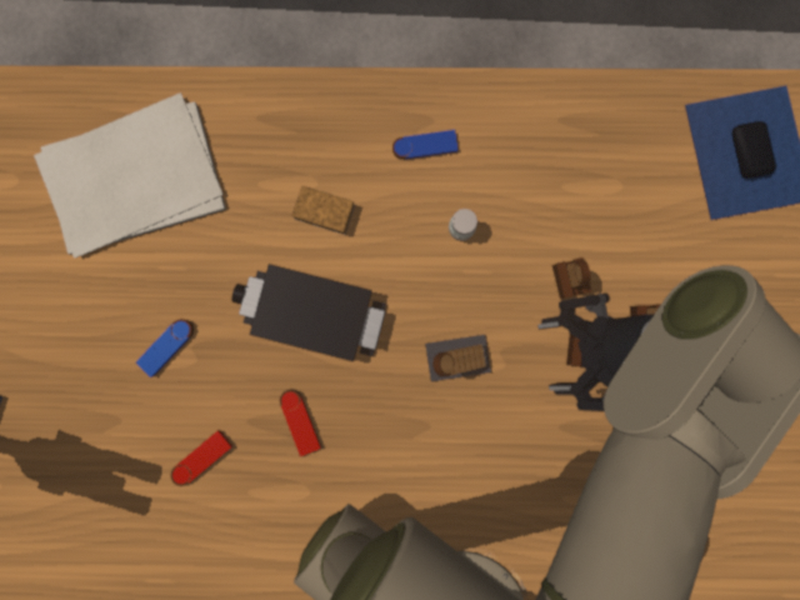

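The sample leans on the rest (top ≈(462,361), side ≈(462,295)) with the bark end raised on the +y side. The neighbouring samples and the jar haven't moved.

Run:
```python
from h import *
d=np.load('top7.npz'); C=cloud('top',d['d']); m=np.zeros((480,640),bool); m[262:312,336:398]=1
P=C[m&(C[...,2]>.045)&(C[...,2]<.14)]
for _ in range(8):
    G=np.c_[P[:,:2],np.ones(len(P))]; k=np.linalg.lstsq(G,P[:,2],rcond=None)[0]; e=P[:,2]-G@k; P=P[abs(e)<max(2.2*e.std(),.004)]
sl=np.degrees(np.arctan(np.hypot(*k[:2])));az=np.degrees(np.arctan2(k[1],k[0])); print(k,len(P),sl,az)
nn=u(az); a=nn*np.cos(np.radians(sl))+Z*np.sin(np.radians(sl)); b=u(az-90); nor=np.cross(b,a); print('nor',nor)
o=P.mean(0); UV=np.c_[(P-o)@a,(P-o)@b].astype(np.float32); r=cv2.minAreaRect(UV); print(r)
c=o+a*r[0][0]+b*r[0][1]-np.sign(nor[2])*nor*.007
print('centre',c,'u range',UV[:,0].min(),UV[:,0].max(),'v',UV[:,1].min(),UV[:,1].max())
print('foot-corner',np.linalg.norm(c-a*.06-CORN), c-a*.06)
```

```text
[-0.16188515  0.97588     0.13953249] 581 44.689393625818624 99.41881516948773
nor [ 0.11508896 -0.69378205  0.71092967]
((-0.0012447945773601532, -0.00024265609681606293), (0.040034953504800797, 0.10402319580316544), 88.94096374511719)
centre [0.45003087 0.01982113 0.07617595] u range -0.053484097 0.050759602 v -0.020447545 0.020396672
foot-corner 0.012146455852396914 [ 0.45701149 -0.02225959  0.03398017]
```

jog_arm(plan=[[[0,0,0,0,-0.74,0],[0,0,0,0,-0.74,0],[0,0,0,0,-0.74,0],[0,0,0,0,-0.74,0],[0,0,0,0,-0.74,0],[0.9,0,0,0,0,0],[0.9,0,0,0,0,0],[0.9,0,0,0,0,0],[0.9,0,0,0,0,0],[0.4,0,0,0,0,0]]], grip=-0.05)

```text
time_s: 12.85
position: [0.4397, 0.0808, 0.2849]
tool_rot: [[-0.179, 0.984, -0.004], [0.984, 0.179, 0.009], [0.009, -0.002, -1.0]]
ft_force: [-0.6, -1.0, 0.2]
grip_width: 0.0402
```

jog_arm(plan=[[[0,0,0,0,0,0.95],[0,0,0,0,0,0.95],[0,0,0,0,0,0.95],[0,0,0,0,0,0.95],[0,0,0,0,0,0.95],[0,0,0,0,0,0.95],[0,0,0,0,0,0.95],[0,0,0,0,0,0.95],[0,0,0,0,0,0.95],[0,0,0,0,0,0.95]]])

```text
time_s: 13.85
position: [0.4405, 0.0785, 0.2847]
tool_rot: [[0.95, 0.312, -0.004], [0.312, -0.95, 0.008], [-0.001, -0.009, -1.0]]
ft_force: [1.0, 0.5, -0.6]
grip_width: 0.0406
```

jog_arm(plan=[[[0,0,0,0,0,0.97],[0,0,0,-0.75,0,0],[0,0,0,-0.75,0,0],[0,0,0,-0.75,0,0],[0,0,0,-0.75,0,0],[0,0,0,-0.75,0,0],[0,0,0,-0.75,0,0],[0,0,0,-0.74,0,0],[0,0,0,0,0,0]]])

```text
time_s: 14.75
position: [0.4399, 0.0793, 0.283]
tool_rot: [[0.984, 0.13, 0.121], [0.178, -0.698, -0.693], [-0.006, 0.704, -0.71]]
ft_force: [0.6, 0.5, -0.1]
grip_width: 0.0406
```

```bash
cat >> h.py <<'E'
n1=u(100); a1=(n1+Z)/2**.5; CS=np.array([.4515,.0148,.0705]); R2=axes(-a1,(-n1+Z))
E
python3 - <<'E'
from h import *
print(np.round(env.observe()['q'],1),np.round(env.observe()['tool_rot'],3))
delta(CS+a1*.11,R2); delta(CS+a1*.022,R2)
E
```

```text
[ 18.2  16.3  86.8 -44.2  86.4 104.6] [[ 0.984  0.13   0.121]
 [ 0.178 -0.698 -0.693]
 [-0.006  0.704 -0.71 ]]
t 14.75 pos [0.4399 0.0793 0.283 ] shift units [ 0.03 -2.59  2.18] turn units [-0.03  0.01  0.05] after-turn shift [ 0.   -2.6   2.17] w 0.0406 F [ 0.6  0.5 -0.1]
t 14.75 pos [0.4399 0.0793 0.283 ] shift units [ 0.03 -2.58  4.38] turn units [-0.03  0.01  0.05] after-turn shift [ 0.   -2.6   4.37] w 0.0406 F [ 0.6  0.5 -0.1]
```

jog_arm(plan=[[[0,-0.65,0,0,0,0.05],[0,-0.65,0,0,0,0],[0,-0.65,0,0,0,0],[0,-0.65,0,0,0,0],[0,0,0.7,0,0,0],[0,0,0.7,0,0,0],[0,0,0.6,0,0,0],[0,0,0,0,0,0],[0,0,0,0,0,0]]])

```text
time_s: 15.65
position: [0.4385, 0.0959, 0.1556]
tool_rot: [[0.985, 0.117, 0.123], [0.17, -0.702, -0.691], [0.006, 0.702, -0.712]]
ft_force: [-0.3, 0.1, 0.3]
grip_width: 0.0404
```

Run:
```python
from h import *
delta(CS+a1*.022,R2)
im,d=vision.get_image('side'); save('side8.png',im[150:320,270:450],4)
im,d=vision.get_image('top'); save('top8.png',im[200:350,270:450],4)
```

```text
t 15.65 pos [0.4385 0.0959 0.1556] shift units [-0.04 -0.04  2.41] turn units [-0.05 -0.01 -0.05] after-turn shift [-0.03 -0.05  2.41] w 0.0404 F [-0.3  0.1  0.3]
```

View pics/side8.png

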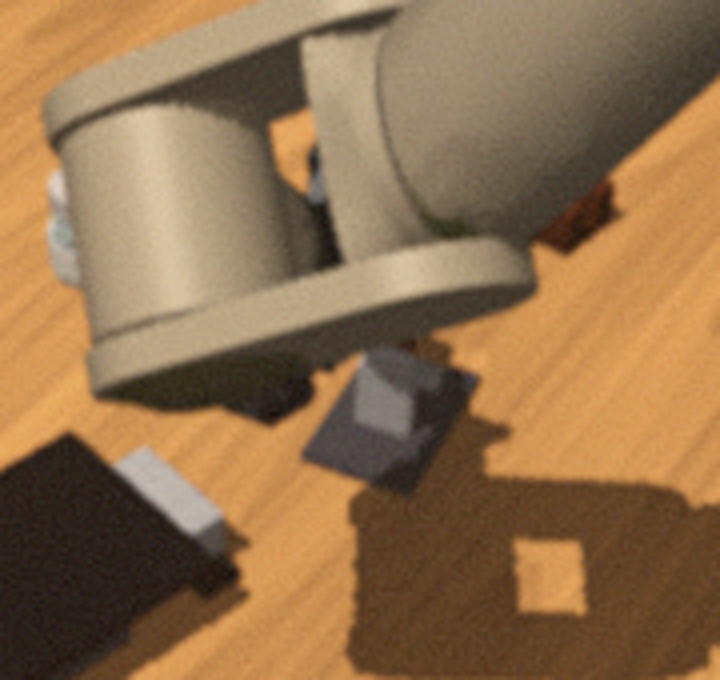

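View pics/top8.png

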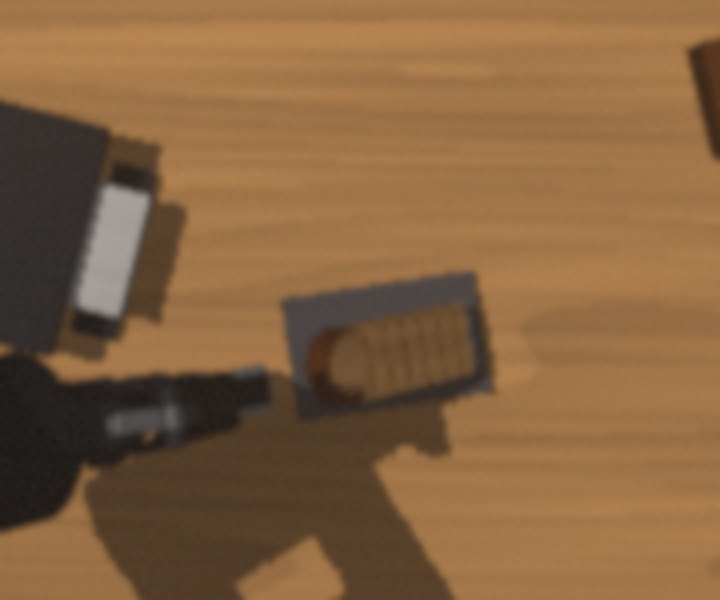

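jog_arm(plan=[[[0,0,0.5,-0.05,0,-0.05],[0,0,0.5,0,0,0],[0,0,0.5,0,0,0],[0,-0.04,0.4,0,0,0],[0,0,0.3,0,0,0],[0,0,0.2,0,0,0],[0,0,0,0,0,0]]])

```text
time_s: 16.45
position: [0.4503, 0.0304, 0.0862]
tool_rot: [[0.984, 0.125, 0.126], [0.178, -0.694, -0.697], [0.001, 0.709, -0.706]]
ft_force: [0.4, -0.5, 0.3]
grip_width: 0.0408
```

Run:
```python
from h import *
delta(CS+a1*.022,R2)
im,d=vision.get_image('top'); save('top9.png',im[240:320,310:410],7)
```

```text
t 16.45 pos [0.4503 0.0304 0.0862] shift units [-0.04 -0.    0.  ] turn units [ 0.01 -0.02  0.02] after-turn shift [-0.04 -0.    0.  ] w 0.0408 F [ 0.4 -0.5  0.3]
```

View pics/top9.png

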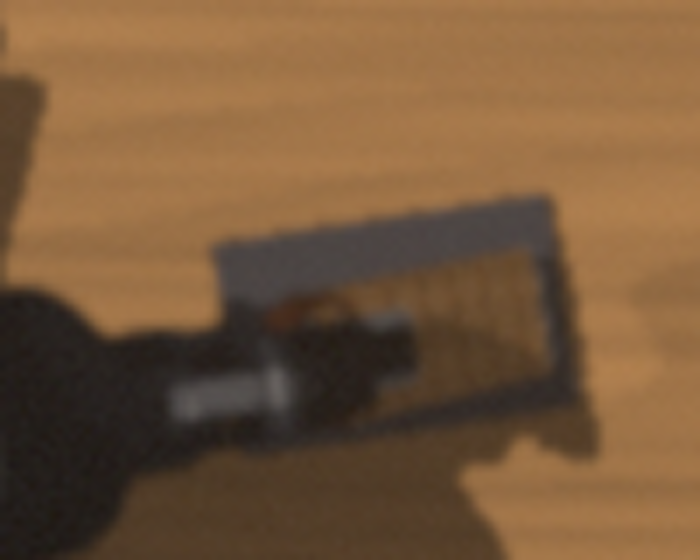

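jog_arm(plan=[[[0,0,0,0,0,0],[0,0,0,0,0,0],[0,0,0,0,0,0],[0,0,0,0,0,0],[0,0,0,0,0,0],[0,0,0,0,0,0],[0,0,0,0,0,0]]], grip=-1, squeeze=50)

```text
time_s: 17.2
position: [0.4506, 0.0309, 0.0868]
tool_rot: [[0.984, 0.125, 0.128], [0.179, -0.694, -0.697], [0.002, 0.709, -0.705]]
ft_force: [-0.8, 2.8, 6.4]
grip_width: 0.0134
```

jog_arm(plan=[[[0,0,-0.2,0,0,0],[0,0.3,-0.5,0,0,0],[0,0.5,-0.8,0,0,0],[0,0.5,-0.8,0,0,0],[0,0.5,-0.8,0,0,0],[0,0,0,0.75,0,0],[0,0,0,0.75,0,0],[0,0,0,0.75,0,0],[0,0,0,0,0,0]]])

```text
time_s: 18.1
position: [0.4438, 0.0663, 0.2261]
tool_rot: [[0.984, 0.157, 0.08], [0.176, -0.887, -0.426], [0.004, 0.433, -0.901]]
ft_force: [0.7, 0.6, -0.3]
grip_width: 0.0137
```

```bash
cat >> h.py <<'E'
R3=axes(-Z,u(STA-90))
def tgt(h): return ST+Z*(.082+h)
E
python3 - <<'E'
from h import *
delta(tgt(.06),R3); print(env.observe()['q'])
im,d=vision.get_image('side'); save('side10.png',im[100:320,250:470],3.2)
im,d=vision.get_image('top'); save('top10.png',im[200:350,270:450],4)
E
```

```text
t 18.1 pos [0.4438 0.0663 0.2261] shift units [-0.53  5.46  4.79] turn units [ 2.96 -0.49  2.01] after-turn shift [1.62 6.82 1.95] w 0.0137 F [ 0.7  0.6 -0.3]
[  7.72710823  14.25115568  91.15857331 -26.63070149  74.88885769
  94.74486156]
```

View pics/top10.png

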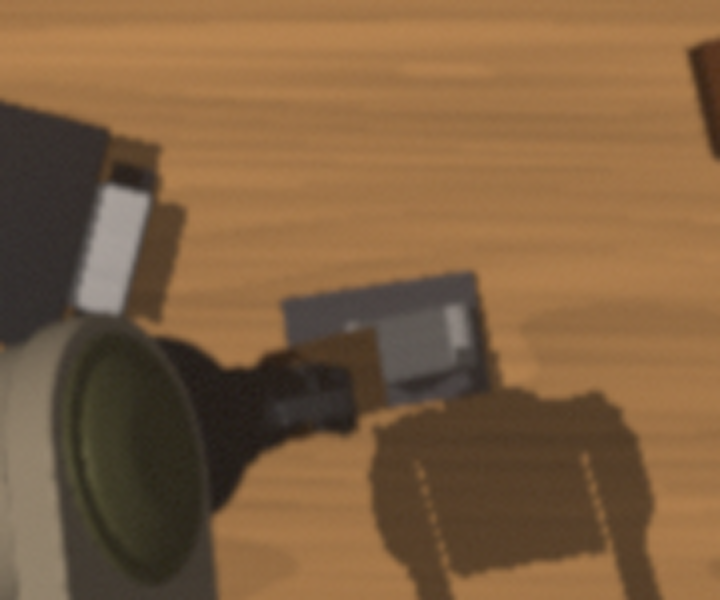

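jog_arm(plan=[[[0,0,0,0.75,0,0],[0,0,0,0.75,0,0],[0,0,0,0.75,0,0],[0,0,0,0.75,0,0],[0,0,0,0,0,0.7],[0,0,0,0,0,0.7],[0,0,0,0,0,0.7],[0,0,0,0,0,0]]])

```text
time_s: 19.0
position: [0.4429, 0.0676, 0.2239]
tool_rot: [[0.991, -0.135, -0.002], [-0.135, -0.991, -0.001], [-0.002, 0.001, -1.0]]
ft_force: [-0.1, 0.1, -1.3]
grip_width: 0.013
```

Run:
```python
from h import *
delta(tgt(.06),R3)
```

```text
t 19.0 pos [0.4429 0.0676 0.2239] shift units [1.68 6.84 1.91] turn units [ 0.01  0.01 -0.03] after-turn shift [1.65 6.85 1.9 ] w 0.013 F [-0.1  0.1 -1.3]
```

jog_arm(plan=[[[0.2,0.85,0,0,0,0],[0.2,0.85,0,0,0,0],[0.2,0.85,0,0,0,0],[0.2,0.85,0,0,0,0],[0.2,0.85,0,0,0,0],[0.2,0.85,0,0,0,0],[0.2,0.85,0,0,0,0],[0.25,0.9,0,0,0,-0.03],[0,0,0,0,0,0],[0,0,0,0,0,0]]])

```text
time_s: 20.0
position: [0.4716, -0.213, 0.2239]
tool_rot: [[0.992, -0.129, -0.001], [-0.129, -0.992, 0.001], [-0.001, -0.001, -1.0]]
ft_force: [0.0, 0.3, -0.5]
grip_width: 0.0134
```

Run:
```python
from h import *
delta(tgt(.06),R3)
for nm in ['top','side']:
    im,d=vision.get_image(nm); np.savez(nm+'11.npz',im=im,d=d)
    if nm=='side': save('side11.png',im[60:230,330:510],4)
    else: save('top11.png',im[200:340,410:580],4)
```

```text
t 20.0 pos [ 0.4716 -0.213   0.2239] shift units [ 0.02 -0.01  1.9 ] turn units [-0.01  0.01  0.01] after-turn shift [ 0.02 -0.01  1.9 ] w 0.0134 F [ 0.   0.3 -0.5]
```

View pics/side11.png

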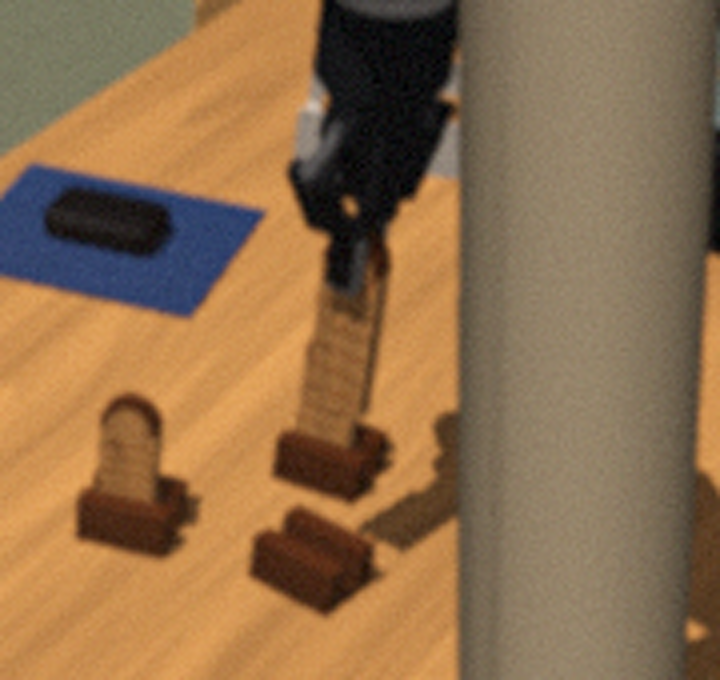

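View pics/top11.png

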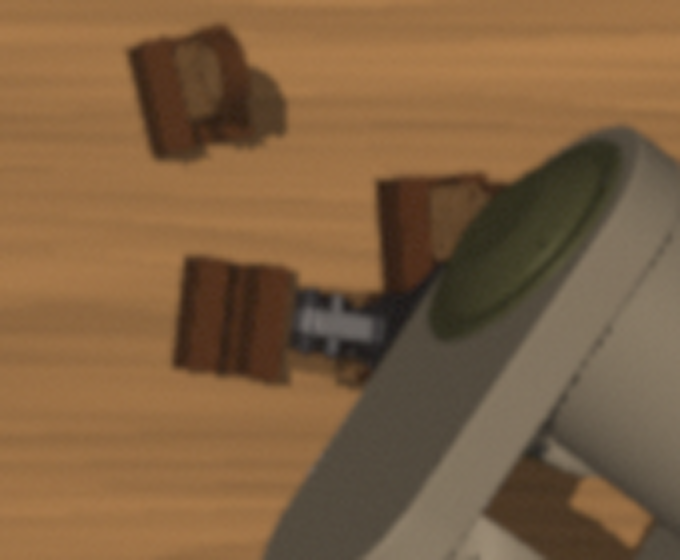

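```bash
cat > held.py <<'E'
from h import *
def held(d,zlo,zhi,box=(.42,.53,-.26,-.16)):
    C=cloud('side',d); m=(C[...,2]>zlo)&(C[...,2]<zhi)&(C[...,0]>box[0])&(C[...,0]<box[1])&(C[...,1]>box[2])&(C[...,1]<box[3])
    P=C[m]; P0=P.copy()
    # y = a x + b z + c
    k0=None
    for _ in range(10):
        G=np.c_[P[:,0]-.4725,P[:,2],np.ones(len(P))]; k=np.linalg.lstsq(G,P[:,1],rcond=None)[0]; e=P[:,1]-G@k; P=P[abs(e)<max(2.2*e.std(),.003)]
    print('N',len(P),'face yaw deg',np.degrees(np.arctan(k[0])),'tilt deg',np.degrees(np.arctan(k[1])),'resid',e.std())
    return P,k
if __name__=='__main__':
    d=np.load('side11.npz')['d']
    P,k=held(d,.135,.21)
    zs=np.arange(.135,.21,.008)
    for z in zs:
        Q=P[abs(P[:,2]-z)<.004]
        if len(Q)>5: print(round(z,3),len(Q),'x',np.round(np.percentile(Q[:,0],[3,97]),4),'mid',round(np.percentile(Q[:,0],[3,97]).mean(),4),'y',round(np.median(Q[:,1]),4))
    print('zmin',np.sort(P[:,2])[:15])
    C=cloud('side',d)
E
python3 held.py
```

```text
N 349 face yaw deg -7.248569447342732 tilt deg -0.404237801801671 resid 0.0016387961166921124
0.143 29 x [0.4527 0.4878] mid 0.4703 y -0.2064
0.151 41 x [0.4523 0.4881] mid 0.4702 y -0.2054
0.159 35 x [0.4507 0.489 ] mid 0.4698 y -0.2055
0.167 41 x [0.4506 0.4876] mid 0.4691 y -0.2051
0.175 39 x [0.4515 0.4878] mid 0.4697 y -0.206
0.183 40 x [0.4519 0.4891] mid 0.4705 y -0.2057
0.191 41 x [0.4511 0.4867] mid 0.4689 y -0.2058
0.199 43 x [0.4503 0.4896] mid 0.4699 y -0.2054
0.207 40 x [0.4511 0.4894] mid 0.4702 y -0.2065
zmin [0.13922411 0.13961801 0.14027712 0.14042329 0.14068041 0.14084041
 0.14107499 0.14120868 0.14128531 0.1418644  0.14210329 0.14211843
 0.14223291 0.14263002 0.14282357]
```

Run:
```python
from h import *
for src in [('top0.npz','top'),('side0.npz','side'),('side11.npz','side'),('top11.npz','top')]:
    d=np.load(src[0]); C=cloud(src[1],d['d'])
    m=(C[...,2]>.029)&(C[...,2]<.041)&(abs(C[...,0]-.4725)<.045)&(abs(C[...,1]+.2126)<.04)
    if src[1]=='side': m&=True
    P=C[m]
    for ang in (-7.5,):
        w=u(ang+90)[:2]; s=u(ang)[:2]; v=P[:,:2]@w; uu=P[:,:2]@s
        h,e=np.histogram(v,bins=np.arange(-.180,-.118,.002)); print(src[0],len(P),[f'{a*1000:.0f}:{b}' for a,b in zip(e,h)])
        A=v<-.149
        for q in (A,~A):
            if q.sum()>20:
                c=P[q]; kk=np.polyfit(uu[q],v[q],1); print('  v pct',np.round(np.percentile(v[q],[3,50,97]),4),'u pct',np.round(np.percentile(uu[q],[2,98]),4),'mid',round(np.percentile(uu[q],[2,98]).mean(),4),'skew deg',round(np.degrees(np.arctan(kk[0])),2), 'z',round(np.median(c[:,2]),4))
p=np.array([.4716,-.213]); print('tcp v',p@u(82.5)[:2],'u',p@u(-7.5)[:2])
```

```text
top0.npz 465 ['-180:0', '-178:0', '-176:6', '-174:25', '-172:26', '-170:31', '-168:21', '-166:26', '-164:28', '-162:27', '-160:35', '-158:6', '-156:0', '-154:0', '-152:0', '-150:0', '-148:0', '-146:0', '-144:0', '-142:11', '-140:25', '-138:21', '-136:33', '-134:27', '-132:25', '-130:27', '-128:23', '-126:39', '-124:3', '-122:0']
  v pct [-0.1739 -0.1655 -0.158 ] u pct [0.4659 0.5272] mid 0.4966 skew deg 0.72 z 0.034
  v pct [-0.1404 -0.132  -0.1245] u pct [0.4654 0.5261] mid 0.4957 skew deg 1.02 z 0.0341
side0.npz 238 ['-180:0', '-178:1', '-176:3', '-174:8', '-172:12', '-170:8', '-168:11', '-166:14', '-164:17', '-162:13', '-160:16', '-158:14', '-156:3', '-154:1', '-152:0', '-150:0', '-148:0', '-146:0', '-144:1', '-142:5', '-140:7', '-138:14', '-136:12', '-134:10', '-132:13', '-130:10', '-128:20', '-126:15', '-124:10', '-122:0']
  v pct [-0.1739 -0.1637 -0.156 ] u pct [0.4643 0.5262] mid 0.4953 skew deg -1.87 z 0.0329
  v pct [-0.1403 -0.1305 -0.1233] u pct [0.465  0.5264] mid 0.4957 skew deg -0.12 z 0.033
side11.npz 237 ['-180:0', '-178:0', '-176:3', '-174:8', '-172:17', '-170:9', '-
[... 285 characters left out ...]
 pct [0.4657 0.5263] mid 0.496 skew deg -0.19 z 0.033
  v pct [-0.1408 -0.131  -0.1225] u pct [0.4648 0.5265] mid 0.4956 skew deg 0.13 z 0.0329
top11.npz 468 ['-180:0', '-178:0', '-176:3', '-174:24', '-172:30', '-170:27', '-168:30', '-166:23', '-164:28', '-162:24', '-160:34', '-158:12', '-156:0', '-154:0', '-152:0', '-150:0', '-148:0', '-146:0', '-144:1', '-142:11', '-140:25', '-138:25', '-136:24', '-134:28', '-132:23', '-130:32', '-128:29', '-126:31', '-124:4', '-122:0']
  v pct [-0.1738 -0.1654 -0.1577] u pct [0.4659 0.5271] mid 0.4965 skew deg 0.73 z 0.0338
  v pct [-0.1403 -0.1318 -0.1243] u pct [0.4654 0.5261] mid 0.4957 skew deg 0.8 z 0.034
tcp v -0.14962160322164522 u 0.49536747556676
```

jog_arm(plan=[[[0.05,-0.025,0.6,0,0,0],[0,0,0.7,0,0,0],[0,0,0.6,0,0,0],[0,0,0.4,0,0,0],[0,0,0.1,0,0,0],[0,0,0,0,0,0],[0,0,0,0,0,0]]])

```text
time_s: 20.8
position: [0.4745, -0.2124, 0.1298]
tool_rot: [[0.992, -0.13, 0.002], [-0.13, -0.992, -0.001], [0.002, 0.001, -1.0]]
ft_force: [-0.4, -0.5, -0.5]
grip_width: 0.0134
```

Run:
```python
from held import *
delta(tgt(0),R3)
im,d=vision.get_image('side'); save('side12.png',im[130:230,350:450],6)
P,k=held(d,.055,.115,(.43,.51,-.225,-.19)); x=np.percentile(P[:,0],[3,97]).mean(); y=k@[x-.4725,.08,1]
print('x',x,'yface',y,'v',np.dot([x,y],u(82.5)[:2])-.007)
P=P[abs(P[:,2]-.06)<.006]; print(np.median(P,0))
```

```text
t 20.8 pos [ 0.4745 -0.2124  0.1298] shift units [-0.05  0.01  1.04] turn units [ 0.   -0.02  0.  ] after-turn shift [-0.05  0.01  1.04] w 0.0134 F [-0.4 -0.5 -0.5]
N 264 face yaw deg -6.401710899221885 tilt deg -0.03370254200386749 resid 0.0016651270736529715
x 0.47218494232284547 yface -0.20606599487173058 v -0.1496705691744135
[ 0.47084855 -0.20587336  0.06088629]
```

View pics/side12.png

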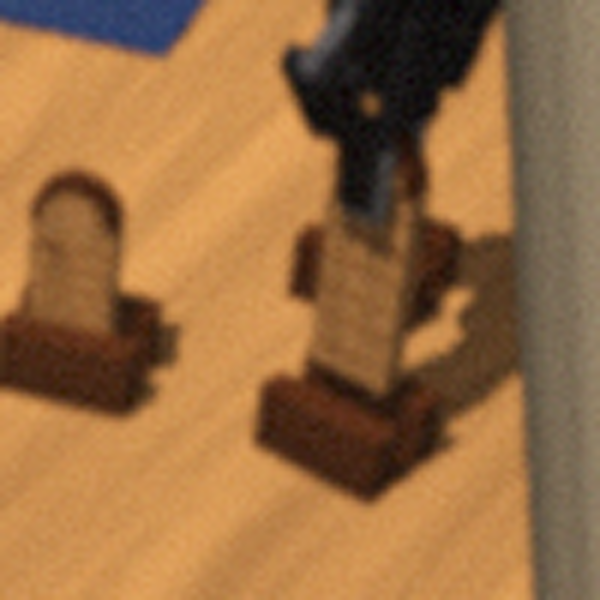

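The foot edge (crop (312,370)–(390,395)) is just above the slot and runs parallel to it. I'm lowering it in small steps.

jog_arm(plan=[[[0,-0.012,0.15,0,0,0],[0,0,0.15,0,0,0],[0,0,0.1,0,0,0],[0,0,0,0,0,0]]])

```text
time_s: 21.25
position: [0.4738, -0.212, 0.112]
tool_rot: [[0.991, -0.131, -0.0], [-0.131, -0.991, 0.001], [-0.0, -0.001, -1.0]]
ft_force: [-0.3, -0.0, 0.1]
grip_width: 0.0134
```

jog_arm(plan=[[[0,0,0.15,0,0,0],[0,0,0.15,0,0,0],[0,0,0.1,0,0,0],[0,0,0,0,0,0]]])

```text
time_s: 21.65
position: [0.4739, -0.212, 0.0961]
tool_rot: [[0.991, -0.131, 0.0], [-0.131, -0.991, 0.001], [-0.0, -0.001, -1.0]]
ft_force: [0.2, -0.3, -1.6]
grip_width: 0.0134
```

jog_arm(plan=[[[0,0,0.1,0,0,0],[0,0,0.05,0,0,0],[0,0,0,0,0,0]]])

```text
time_s: 21.95
position: [0.4742, -0.2122, 0.0907]
tool_rot: [[0.991, -0.131, 0.001], [-0.131, -0.991, 0.0], [0.001, -0.0, -1.0]]
ft_force: [-0.3, -0.6, -0.7]
grip_width: 0.0136
```

jog_arm(plan=[[[0,0,0.05,0,0,0],[0,0,0.03,0,0,0],[0,0,0,0,0,0]]])

```text
time_s: 22.25
position: [0.4749, -0.2125, 0.0904]
tool_rot: [[0.991, -0.131, 0.004], [-0.131, -0.991, -0.002], [0.004, 0.002, -1.0]]
ft_force: [-5.6, 3.1, 26.3]
grip_width: 0.0136
```

jog_arm(plan=[[[0,0,-0.04,0,0,0],[0,0,0,0,0,0]]])

```text
time_s: 22.45
position: [0.4747, -0.2124, 0.0905]
tool_rot: [[0.991, -0.131, 0.003], [-0.131, -0.991, -0.001], [0.003, 0.001, -1.0]]
ft_force: [-1.8, 1.5, 13.2]
grip_width: 0.0136
```

jog_arm(plan=[[[0,0,0,0,0,0],[0,0,0,0,0,0],[0,0,0,0,0,0],[0,0,0,0,0,0],[0,0,0,0,0,0]]], grip=-0.05)

```text
time_s: 22.95
position: [0.4741, -0.2121, 0.089]
tool_rot: [[0.991, -0.131, 0.001], [-0.131, -0.991, 0.0], [0.001, -0.001, -1.0]]
ft_force: [0.4, 0.6, -0.4]
grip_width: 0.0404
```

jog_arm(plan=[[[0,0,-0.3,0,0,0],[0,0,-0.5,0,0,0],[0,0,-0.8,0,0,0],[0,0,-1,0,0,0],[0,0,-1,0,0,0],[0,0,-1,0,0,0],[0,0,-0.5,0,0,0],[-1,0,0,0,0,0],[-1,0,0,0,0,0],[0,0,0,0,0,0]]])

```text
time_s: 23.95
position: [0.3916, -0.2006, 0.2934]
tool_rot: [[0.991, -0.132, 0.0], [-0.132, -0.991, 0.0], [0.0, -0.0, -1.0]]
ft_force: [0.8, 0.0, -0.3]
grip_width: 0.0406
```

Run:
```python
from held import *
print(env.observe()['time_s'],env.observe()['position'])
im,d=vision.get_image('side'); save('side13.png',im[110:240,330:450],6)
P,k=held(d,.045,.115,(.43,.51,-.23,-.19)); x=np.percentile(P[:,0],[3,97]).mean(); y=k@[x-.4725,.08,1]
print('x',x,'yface',y,'v',np.dot([x,y],u(82.5)[:2])-.007)
C=cloud('side',d); m=(abs(C[...,0]-.4725)<.03)&(abs(C[...,1]+.2126)<.03)&(C[...,2]>.05)&(C[...,2]<.2); print('top z',np.percentile(C[m][:,2],[98,100]))
im,d=vision.get_image('top'); save('top13.png',im,1.25)
```

```text
23.95 [ 0.39159177 -0.20060446  0.29341754]
N 286 face yaw deg -7.51621557892121 tilt deg -0.33291812386162833 resid 0.001410684097610374
x 0.47243216017813755 yface -0.20602910762019805 v -0.1496017290931313
top z [0.12495023 0.12828357]
```

View pics/side13.png

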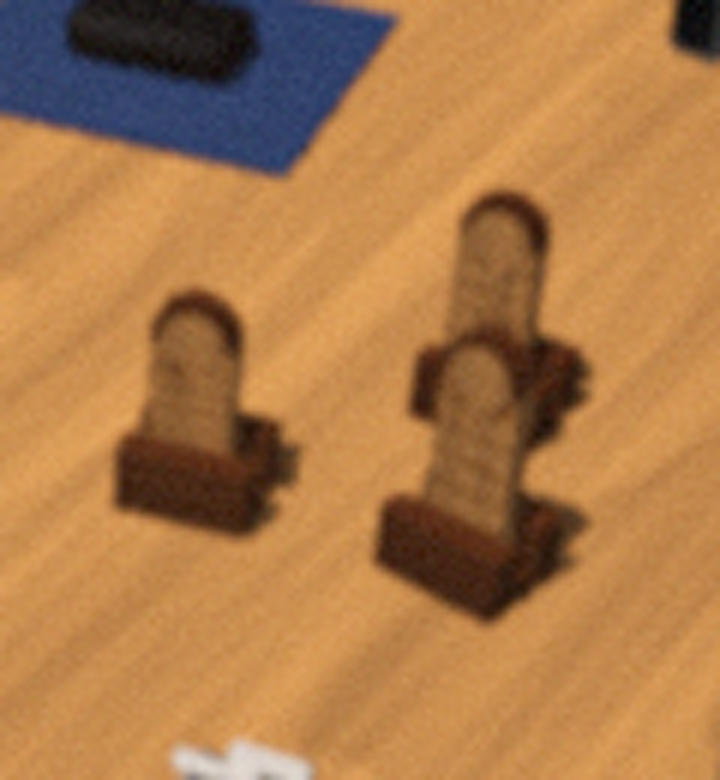

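View pics/top13.png

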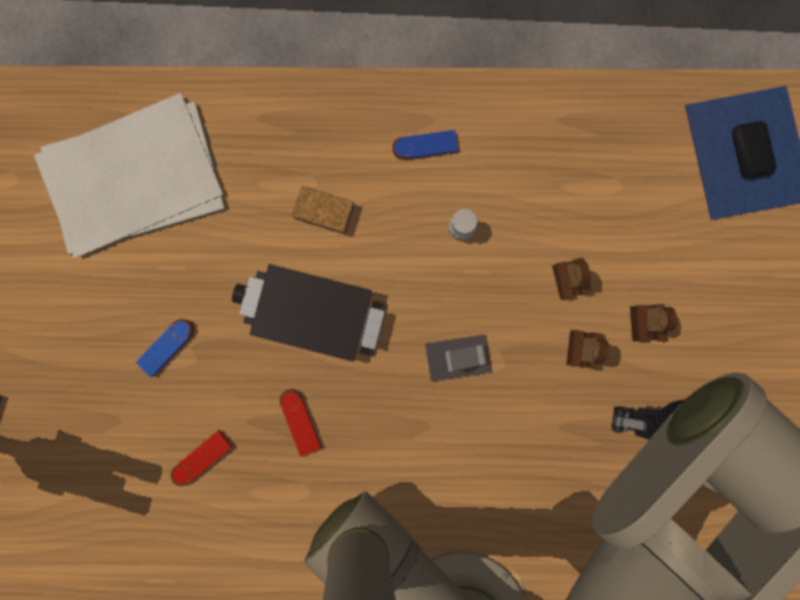

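The sample stands upright in the formerly empty stand (side crop (475,440), top (587,349)), with its top at ≈0.126 m as expected. Nothing else has moved, so I'm handing in.

```bash
python3 -c "
from rig import close_job
print(close_job())"
```

```text
the job is handed in; nothing more can be done
None
```

The sample now stands bark end up in the slot of the empty stand. I handed the job in at about 24 s of the 64 s allowed; handing in gives no verdict.

**On the rest:** I took the sample off the stage across its width and seated it on the sloped rest. I then opened the fingers and backed away. It stayed leaning for several seconds with the bark end raised. Its slope was about 45° and its foot was a few millimetres from the corner of the rest.

**In the stand:** I took it again by the raised end, across its thickness, turned it upright and lowered it until I felt the slot floor. I let go there and moved clear.

**Last checks:**
- **Upright:** the camera showed a tilt of about 0.3°, with the face within about 0.5° of the slot direction.
- **Depth:** the top is at 0.125–0.128 m against 0.126 m expected, so it is fully down.
- **Along the slot:** within about 1 mm of the middle.
- **Other things:** the neighbouring samples, jar and sanding block look unmoved in the pictures. I did not measure them again at the end.

**One disagreement:** the two cameras put the slot's centre line about 1 mm apart. Across the slot, the sample measured 0.5–1.3 mm off centre, depending on which one is right. The slot allows about 1.5 mm, and the sample went in without side force.

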